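Show a used piston's pin bore to the inspection camera

TASK

Take the used piston with the blackened crown out of the steel tray, gripping it by its two skirts so that the pin bore stays open, and present it in the air to the inspection camera: crown uppermost, the middle of the piston at the camera's focus, 100 mm straight out from the lens, and leaned over so that the lens looks squarely down through the pin bore. Keep it still there and finish while holding it; do not knock the camera or shift the new pistons or the other loose things on the bench.

Things in the scene. Friction and masses are not known exactly. Their poses are not given: they have to be found in the camera images.
- used_piston_center (a point): used piston, 56 mm diameter, 48 mm tall, 130 g, dark grey, black crown, standing crown up among two bright ones of the same shape. Point: its centre, 24 mm above its underside, also the middle of the 14 mm pin bore. x axis along the pin bore (from the smaller pair of round valve pockets in the crown to the larger pair), z up, the skirts on the +y and -y sides, gaps between them on the x sides
- skirt_left: the used piston's curved skirt on its +y side, one of the two places to grip: spans about 45 degrees either side of y, 28 mm from the piston's axis, from the underside up to 32 mm; above it the grooved ring belt, 54 mm diameter. Origin: the middle of the piston's underside, axes as the piston's
- skirt_right: the same on its -y side; 56 mm across both skirts. Origin: the middle of the piston's underside, axes as the piston's
- tray: fixed shallow steel tray, 150 x 360 x 18 mm, floor 3 mm thick, walls 3 mm; the three pistons stand in a row along its length (y), about 115 mm apart. Origin: middle of its underside. At least 90 mm beyond it a fixed crankshaft, 105 mm high, lies on blue V-blocks along the back of the bench
- new_piston_a: bystander: a new bright aluminium piston, same shape, loose in the tray. Origin: middle of its underside
- new_piston_b: bystander: the other new piston. Origin: middle of its underside
- camera_stand: fixed stand of the inspection camera: grey base plate 160 x 160 x 14 mm, steel post 20 mm diameter, 334 mm high, 110 mm behind the plate's front edge; a yoke holds the camera's pivot 85 mm in front of the post. Origin: on the bench straight under the pivot, which is 270 mm up; the stand faces along its -x axis
- camera_tilt (a joint): tilt of the camera barrel in its yoke, rad: 0 = looking level, positive = lens tipped down; stiff; it is set as the last user left it (about 0.3 to 0.6) and must be left so
- lens (a point): middle of the front face of the white barrel (40 mm diameter, with a black ring light of 60 mm diameter and white LEDs round the lens), 55 mm in front of the pivot. Its -x axis is the direction in which the camera looks, y is level
- focus (a point): the camera's focus, a point in empty air 100 mm straight out from the lens along its axis. Axes: x points back to the lens along the optical axis, y is level, z is the camera's upward direction
- spray_red: bystander: red aerosol can, 65 mm diameter, 200 mm tall, loose. Origin: middle of its underside
- spray_blue: bystander: blue aerosol can, same size, loose. Origin: middle of its underside
- oil_bottle: bystander: yellow oil bottle with red cap, 60 mm diameter, 130 mm tall, loose. Origin: middle of its underside
- kit_box: bystander: lower of two stacked white boxes, each 115 x 115 x 42 mm, loose. Origin: middle of its underside
- kit_box_top: bystander: the upper white box. Origin: middle of its underside
- con_rod: bystander: steel connecting rod lying flat, 145 mm long, 18 mm thick, loose. Origin: on the bench under its big end; the small end is 105 mm along its x axis
Mind the look-alikes: they are no part of the job. There is more than one size of the part that bears used_piston_center; the job needs the middle-sized.

How it is judged (in metres and radians):
On the way:
1. the used piston is lifted out of the tray, gripped by both skirts (height (world z) of used_piston_center above 0.07 m and contact force between the fingers and skirt_left above 1 N and contact force between the fingers and skirt_right above 1 N and contact force between used_piston and tray below 0.1 N), for 0.2 s.
At the end, for the whole second after the job is handed in: Held still in the air by both skirts (over 1 N each): middle within 15 mm of the focus and over 140 mm above the bench, pin bore within 0.17 rad of the optical axis, crown up (within 0.9 rad of vertical), not touching camera or tray; focus not shifted over 8 mm (distance between used_piston_center and focus below 0.015 m and angle between the x axis of used_piston_center and the x axis of focus, either way round below 0.17 rad and angle between used_piston_center's own z axis and vertical below 0.9 rad and height (world z) of used_piston_center above 0.14 m and contact force between the fingers and skirt_left above 1 N and contact force between the fingers and skirt_right above 1 N and linear speed of used_piston below 0.03 m/s and angular speed of used_piston below 0.3 rad/s and contact force between used_piston and camera_stand below 0.1 N and contact force between used_piston and tray below 0.1 N and distance of focus from where it was at the start of the episode below 0.008 m); the arm keeps its last pose, push and grip.
It fails at once if the camera is knocked: focus shifted over 8 mm or the stand touched with over 5 N (distance of focus from where it was at the start of the episode above 0.008 m or contact force between camera_stand and anything else above 5 N).
It fails at once if a new piston is moved over 15 mm (distance of any of new_piston_a, new_piston_b from where it was at the start of the episode above 0.015 m).
It fails at once if another loose thing on the bench is moved over 20 mm (distance of any of spray_red, spray_blue, oil_bottle, kit_box, kit_box_top, con_rod from where it was at the start of the episode above 0.02 m).
It also fails if it takes over 32 s, if anything falls off the work surface, if the arm or the gripper's body presses on something with over 40 N, if the wrist force passes 120 N, or if a joint passes its speed limit or range.

ROBOT

A 7-joint arm with a two-finger parallel gripper is mounted at the origin on the work surface. World frame = base frame: x ahead of the robot, y to its left, z up, the work surface at z = 0. Lengths are in m, angles in degrees, forces in N, time in s.
With the tool pointing down it reaches from about 0.425 to 0.875 m from the base axis. Payload 4.7 kg.
Tool frame: the origin (TCP) lies at the very end of the fingers, on their centre line; the grasp point (between the pads) lies 19 mm behind it; z points along the fingers, y is the line along which they close (so a half turn about z gives the same grasp; the last joint's range is limited). The gripper opens to 87 mm and grips with 3 to 60 N. Pads are 19 mm wide; open, the fingers measure 117 mm over their backs; the gripper's body (75 mm by 190 mm) begins 51 mm behind the grasp point.
Start: joints at [71.683, 18.392, -4.016, 83.108, 1.295, 78.541, -3.26], TCP at [0.213, -0.614, 0.223] pointing down, gripper open.
Joint ranges: [-163.93, 163.93], [-17.29, 119.83], [-79.2, 71.16], [3.27, 140.29], [-89.18, 269.18], [5.43, 117.66], [-154.24, 154.24]. Speed limits (degrees/s): [147.25, 147.25, 180, 180, 180, 180, 180].

INTERFACE

Orientations are given as [roll, pitch, yaw] about the fixed x, y, z axes, in that order (R = Rz(yaw) Ry(pitch) Rx(roll)).
In Python, from cell import telemetry, cams, env gives the robot as it stands.
- The arm moves only by the tool arm_command, never from a script. Its argument "series" is text: rows parted by semicolons, each of 5 numbers parted by spaces: the shift along the tool's x, y, z in mm, then the turn about the tool's z in rad, then the closure in counts, from 0 (fully open) to 255 (shut). A call has 1 to 20 rows; each row shifts and turns the commanded pose from where the row before left it, along the tool's axes as they then stand; what a row does not reach is not made up. A row lasts 1/12 s, in which the tool goes at most 41.7 mm and 7.16 degrees, less where a joint would pass 70% of its speed; a pose out of reach is approached as far as the arm can. A call is refused whole if a number of a shift passes 41.7 or a number of a turn 0.125, either way. A call with a gripper value outside its range is refused whole. The fingers move at their own pace and stop on an object; "squeeze" is the grip in N (left out, the last holds). Time passes only in rows, so rows that do not move let the fingers close. It gives the time, the measured TCP pose, the force, the opening and the grip force at its end, in the units of the state.
- telemetry.get_obs(): the state, without advancing time (a new reading comes with each control period).
- cams.read_camera(name): name is "scene" or "top" or "wrist"; returns the picture (420x560x3 uint8, blue, green, red); there is no depth.
- cams.calibration(name): a dict with "K" (3x3 intrinsics, pixels), "origin" and "rotation" of the camera in the world; the wrist camera has in their place "hand_eye" (4x4, takes a point from camera to tool coordinates, whose origin is the TCP and whose axes are the flange's). Camera axes: x right, y down, z forward; pixel columns grow to the right and rows downward; lengths in m; the calibration is good to about 2 mm. A picture is of the moment at which its call begins: read the wrist's pose just before it. calibration takes no time and is no camera call.
- env.sign_off(): hands the job in; it is judged then, once.
The state is a dict: "time_s": time; "qpos": joint angles; "joint_velocities": joint speeds; "effort": joint torques, N m; "tool_pos": TCP position; "tool_rot": TCP orientation; "force": force on the tool from outside, world axes, zero at the start; "wrist_torque": the same for the moment, N m; "grip_width": finger opening in m; "grasp_force": force on a finger pad.
Only numpy, scipy, OpenCV 4.12 (cv2) and the standard library are available. Lean on these libraries where they do the work, as an engineer would, in place of code of your own. Each camera call takes 0.05 s, during which the arm holds its last target. There are 200 camera calls.

## Working session

There is one attempt and no reset: what is moved stays moved. The work goes in short steps, Python scripts to look and compute and a tool call to move; the robot and the scene stay as the last step left them, time stands still between calls to the robot, and variables do not carry over. Pictures are saved under pics/ and viewed, at most 10 in all, crops included, and the job is handed in when it is done.

Besides the shell and the picture viewer there is one more tool, called after ">>>" as a command line: name --argument value ..., lists and objects as JSON in quotes. arm_command: Moves the arm, as the interface text tells. Its arguments: {"type":"object","properties":{"series":{"type":"string"},"squeeze":{"type":"number"}},"required":["series"]}

```bash
mkdir -p pics
python3 - <<'E'
from cell import telemetry, cams, env
import cv2,json
o=telemetry.get_obs(); print(o)
for n in("scene","top","wrist"):
    c=cams.calibration(n); print(n,c)
for n in("scene","top"):
    cv2.imwrite(f"pics/{n}0.png",cams.read_camera(n))
E
```

```text
{'time_s': 0.0, 'qpos': array([71.68132588, 18.43913596, -4.01629462, 83.17290827,  1.29478223,
       78.54063218, -3.26148334]), 'joint_velocities': array([ 0.02128359,  0.03048016,  0.01797757, -0.06602334, -0.00469946,
        0.07308124,  0.11208909]), 'effort': array([-3.05006843e-04, -4.91294432e+01, -4.03828695e-01, -3.12533247e+01,
       -6.38627680e-02,  4.36140457e-02,  1.69376176e-04]), 'tool_pos': array([ 0.21276138, -0.61362376,  0.22147821]), 'tool_rot': array([-1.79892555e+02,  5.19749912e-03,  1.91275818e+01]), 'force': array([-0.73855519,  0.67209482, -0.69017608]), 'wrist_torque': array([ 0.00425488, -0.05124483, -0.0017441 ]), 'grasp_force': 0.0, 'grip_width': 0.08721333767875285}
scene {'K': array([[417.05531367,   0.        , 285.6539629 ],
       [  0.        , 417.05531367, 211.66164974],
       [  0.        ,   0.        ,   1.        ]]), 'origin': array([ 1.02862419, -0.31871788,  1.15807257]), 'rotation': array([-1.49959889e+02, -1.01867763e-01,  6.18716379e+01])}
top {'K': array([[528.72806629,   0.        , 274.63985208],
       [  0.        , 528.72806629, 211.60479444],
       [  0.        ,   0.        ,   1.        ]]), 'origin': array([ 0.30249717, -0.04264917,  1.67623909]), 'rotation': array([-172.18637278,    0.94253823,  -89.11152177])}
wrist {'K': array([[292.00677631,   0.        , 272.82907536],
       [  0.        , 292.00677631, 212.18310157],
       [  0.        ,   0.        ,   1.        ]]), 'hand_eye': array([[-7.56828549e-04, -9.61682336e-01, -2.74165118e-01,
         7.56369000e-02],
       [ 9.99998740e-01, -1.11049805e-03,  1.13478608e-03,
        -4.71952024e-04],
       [-1.39576356e-03, -2.74163914e-01,  9.61681964e-01,
        -1.61903548e-01],
       [ 0.00000000e+00,  0.00000000e+00,  0.00000000e+00,
         1.00000000e+00]])}
```

View pics/scene0.png

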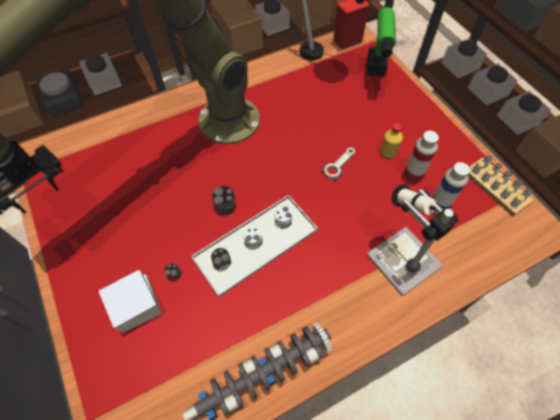

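View pics/top0.png

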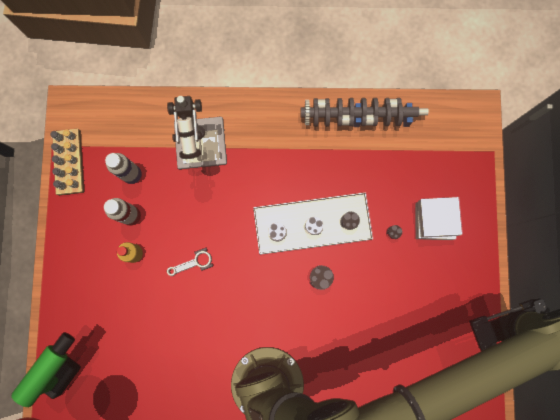

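The tray is at top px (257..370, 195..252). The used piston is at (350,220) in top and (221,258) in scene. Its look-alikes stand outside the tray at (321,278) and (395,232) in top. The camera stand is at (200,142) in top, with its lens at about (188,160) in top and (400,195) in scene.

Run:
```python
import cv2,numpy as np
t=cv2.imread("pics/top0.png");s=cv2.imread("pics/scene0.png")
r=lambda im,x,y,w,h,k:cv2.resize(im[y:y+h,x:x+w],None,fx=k,fy=k,interpolation=cv2.INTER_CUBIC)
a=r(t,160,90,80,100,6)[:600]   # 480x600
cv2.imwrite("pics/c1.png",np.hstack([r(t,160,90,66,100,6),r(s,365,170,66,100,6)]))
cv2.imwrite("pics/c2.png",np.hstack([r(t,325,195,50,50,8),r(s,195,235,50,50,8)]))
```

```text
(no output)
```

View pics/c1.png

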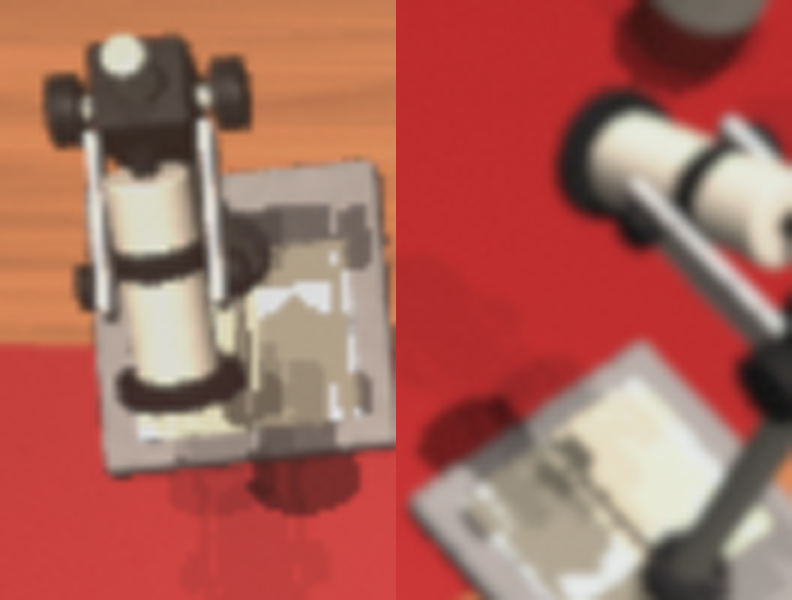

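View pics/c2.png

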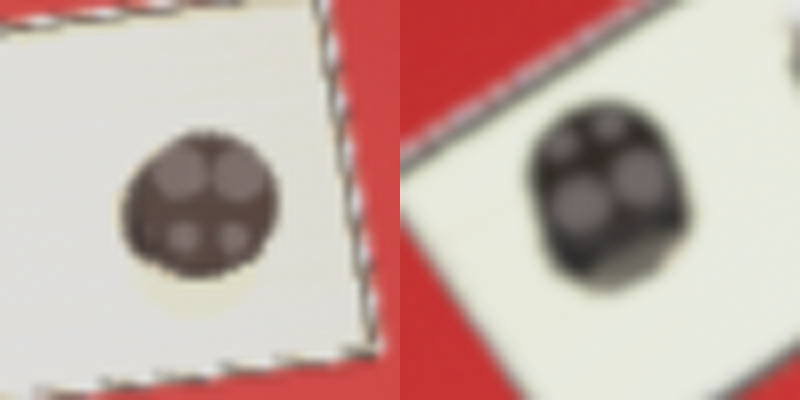

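The crops show the crown centre at top px (351.2,220.0), with the large pockets' midpoint at (351.2,216.6) and the small pockets' at (351,224.8). In top, the base corners are at (178.3,168.7) and (223.3,117.5), and the ring light is at (190.2,155). In scene, the front corners are at (367.7,253.8) and (405.7,227), and the ring light is at (399.5,195.8).

```bash
cat > h.py <<'E'
import numpy as np, cv2
from cell import telemetry, cams, env
from scipy.spatial.transform import Rotation as R
from scipy.optimize import least_squares
def cam(n,obs=None):
    c=cams.calibration(n)
    if n!="wrist": return c["K"],R.from_euler("xyz",c["rotation"],degrees=True).as_matrix(),np.array(c["origin"])
    T=c["hand_eye"]; Rt=R.from_euler("xyz",obs["tool_rot"],degrees=True).as_matrix()
    return c["K"],Rt@T[:3,:3],Rt@T[:3,3]+obs["tool_pos"]
def proj(C,p):
    K,Rm,o=C; q=(np.atleast_2d(p)-o)@Rm@K.T; return q[:,:2]/q[:,2:]
def onz(C,uv,z):
    K,Rm,o=C; d=Rm@np.linalg.solve(K,[uv[0],uv[1],1]); return o+d*(z-o[2])/d[2]
E
python3 - <<'E'
from h import *
np.set_printoptions(precision=4,suppress=True)
T,S=cam("top"),cam("scene")
zc=.051
for n,uv in dict(crown=(351.2,220),big=(351.2,216.6),small=(351,224.8)).items(): print(n,onz(T,uv,zc))
# scene: crop coords /8+(195,235)
for n,c in dict(big=((580+638)/2-400,190.),small=((562+610)/2-400,135.)).items():
    c=np.array([c,0]) if np.isscalar(c) else np.array(c); print("scene",n,onz(S,c/8+[195,235],zc))
for n,uv in dict(trBR=(366.5,194.5),trFR=(371.8,238.8),trBL=(254,207),trFL=(259,253)).items(): print(n,onz(T,uv,.018))
def model(v):
    x,y,a,t=v; f=np.array([-np.cos(a),-np.sin(a),0]); l=np.array([np.sin(a),-np.cos(a),0])  # l: stand -y
    P=np.array([x,y,0]); fr=P+25*1e-3*f; ba=P-.135*f; z=np.array([0,0,.014])
    d=f*np.cos(t)-np.array([0,0,np.sin(t)])
    piv=P+[0,0,.27]; lens=piv+.055*d
    return dict(fL=fr-.08*l+z,fR=fr+.08*l+z,bR=ba+.08*l+z,piv=piv,lens=lens,focus=piv+.155*d,ring=piv+.05*d,post=P-.085*f+[0,0,.334])
obs=[(T,'fL',(178.3,168.7),1),(T,'bR',(223.3,117.5),1),(T,'ring',(190.2,155),1),(T,'piv',(188,135),.5),
     (S,'fR',(367.7,253.8),1),(S,'fL',(405.7,227),1),(S,'ring',(399.5,195.8),1)]
res=lambda v:np.concatenate([w*(proj(C,model(v)[k])[0]-uv) for C,k,uv,w in obs])
s=least_squares(res,[.75,.3,0,.45]); print(s.x,s.cost); print(s.fun.reshape(-1,2)); m=model(s.x); print(m)
E
```

```text
crown [ 0.5021 -0.2494  0.051 ]
big [ 0.5127 -0.2494  0.051 ]
small [ 0.4871 -0.2487  0.051 ]
scene big [ 0.5156 -0.2528  0.051 ]
scene small [ 0.4918 -0.2514  0.051 ]
trBR [ 0.5882 -0.3023  0.018 ]
trFR [ 0.4476 -0.3177  0.018 ]
trBL [0.5435 0.0539 0.018 ]
trFL [0.398  0.0351 0.018 ]
[0.7003 0.224  0.1168 0.5804] 6.948964811406629
[[ 0.0163 -0.1957]
 [ 0.0727 -1.8469]
 [ 0.9687 -1.3397]
 [ 0.1159  0.7215]
 [-1.4408 -1.2872]
 [-0.0659 -1.3264]
 [ 1.0071 -0.8156]]
{'fL': array([0.6661, 0.3005, 0.014 ]), 'fR': array([0.6848, 0.1416, 0.014 ]), 'bR': array([0.8437, 0.1603, 0.014 ]), 'piv': array([0.7003, 0.224 , 0.27  ]), 'lens': array([0.6546, 0.2186, 0.2398]), 'focus': array([0.5715, 0.2089, 0.185 ]), 'ring': array([0.6587, 0.2191, 0.2426]), 'post': array([0.7847, 0.2339, 0.334 ])}
```

>>> arm_command --series "20 -12 0 0 0;28 -18 0 0 0;28 -18 0 0 0;28 -18 0 0 0;28 -18 0 0 0;28 -18 0 0 0;28 -18 0 0 0;28 -18 0 0 0;28 -18 0 0 0;28 -18 0 0 0;28 -18 0 0 0;28 -18 0 0 0;28 -18 0 0 0;28 -18 0 0 0;9.3 -5 0 0 0;0 0 20 0.092 0;0 0 20 0.092 0;0 0 20 0.092 0;0 0 20 0.092 0;0 0 0 0 0"

```text
time_s: 1.77
tool_pos: [0.4991, -0.2473, 0.138]
tool_rot: [-179.8, 0.4, -2.1]
force: [-1.6, -0.1, -0.5]
grip_width: 0.0868
grasp_force: 0.0
```

Run:
```python
from h import *
o=telemetry.get_obs(); im=cams.read_camera("wrist"); cv2.imwrite("pics/w1.png",im); print(o["tool_pos"],o["tool_rot"],o["time_s"],o["qpos"])
np.savez("w1.npz",p=o["tool_pos"],r=o["tool_rot"])
print(proj(cam("wrist",o),[.503,-.25,.051]))
```

```text
[ 0.49905621 -0.24731176  0.13795752] [-179.81210928    0.43597109   -2.10987878] 1.7667 [ 41.94741126  11.9867999  -20.55245929 101.72481316   4.49159281
  67.56852494 -72.05528053]
[[276.41970589 212.10442562]]
```

View pics/w1.png

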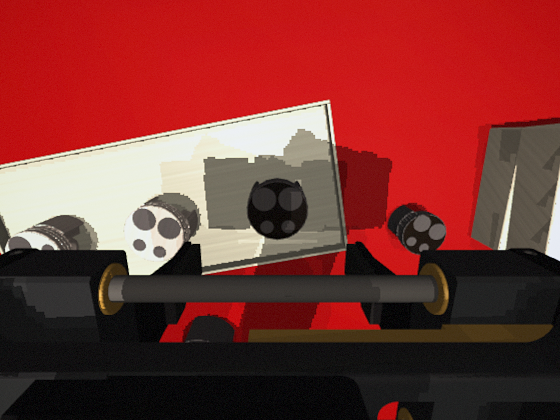

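The wrist view shows the used piston's crown centred at (277,210). The large pockets are at (263,197) and (292,198), so its yaw is about -4°. Descending now.

>>> arm_command --series "3 1.5 15 0.035 0;2.5 1.5 20 0 0;0 0 20 0 0;0 0 20 0 0;0 0 20 0 0;0 0 18 0 0;0 0 8 0 0;0 0 0 0 0;0 0 0 0 0"

```text
time_s: 2.57
tool_pos: [0.5083, -0.2519, 0.0226]
tool_rot: [180.0, -0.1, -3.9]
force: [-0.0, -0.4, 0.5]
grip_width: 0.087
grasp_force: 0.0
```

>>> arm_command --series "-3 -1 6 0 0;0 0 6 0 0;0 0 0 0 0;0 0 0 0 60;0 0 0 0 120;0 0 0 0 255;0 0 0 0 255;0 0 0 0 255;0 0 0 0 255;0 0 0 0 255;0 0 0 0 255;0 0 0 0 255" --squeeze 12

```text
time_s: 3.57
tool_pos: [0.5048, -0.2503, 0.0097]
tool_rot: [180.0, -0.0, -4.0]
force: [-0.8, 0.1, 1.0]
grip_width: 0.056
grasp_force: 12.0
```

>>> arm_command --series "0 0 -10 0 255;0 0 -20 0 255;0 0 -25 0 255;0 0 -20 0 255;0 0 -5 -0.06 255;0 0 0 -0.07 255;0 0 0 -0.065 255;0 0 0 0 255"

```text
time_s: 4.23
tool_pos: [0.5046, -0.2501, 0.0902]
tool_rot: [180.0, -0.0, 7.3]
force: [0.1, -0.2, -1.7]
grip_width: 0.0561
grasp_force: 12.0
```

Run:
```python
from h import *
d=np.load("w1.npz"); C=cam("wrist",dict(tool_pos=d["p"],tool_rot=d["r"]))
print([onz(C,uv,.018) for uv in [(329,100),(0,165),(345,243)]])
o=telemetry.get_obs(); print(o["tool_pos"],o["tool_rot"],o["time_s"],o["grasp_force"])
for n in("wrist","scene"): cv2.imwrite(f"pics/{n}2.png",cams.read_camera(n))
```

```text
[array([ 0.59690061, -0.30105345,  0.018     ]), array([0.5502885, 0.0135455, 0.018    ]), array([ 0.45743085, -0.3198809 ,  0.018     ])]
[ 0.50463519 -0.25013425  0.09018119] [ 1.79986081e+02 -1.07581195e-02  7.30244458e+00] 4.2333 11.998715378281304
```

View pics/wrist2.png

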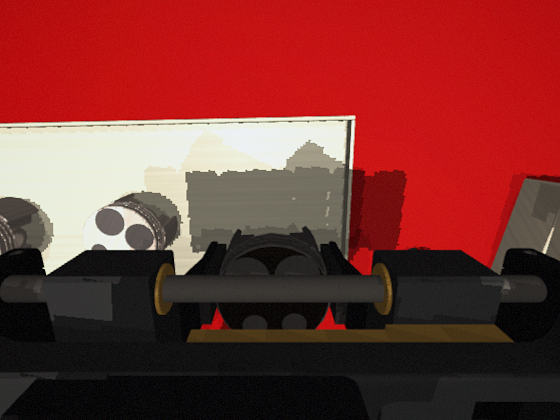

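The wrist view shows the held piston square in the fingers, and the tray's back edge runs from (355,116) to (0,123).

Run:
```python
from h import *
o=telemetry.get_obs(); C=cam("wrist",o); print(o["tool_pos"],o["tool_rot"])
for a in [(355,115),(0,122)]:
    p=onz(C,a,.018); print(p,R.from_euler("xyz",o["tool_rot"],degrees=True).as_matrix().T@(p-o["tool_pos"]))
```

```text
[ 0.50453628 -0.25014347  0.08974538] [-1.79998398e+02  9.05717505e-03  7.09945829e+00]
[ 0.59729174 -0.30129156  0.018     ] [0.08573416 0.06222179 0.07173009]
[ 0.55896594 -0.03311685  0.018     ] [ 0.08084648 -0.20863362  0.07173843]
```

>>> arm_command --series "20 0 0 -0.018 255;25 0 0 0 255;22 0 15 0 255;0 0 20 0 255;0 0 18 0 255;0 0 5 0 255;0 0 0 0 255;0 0 0 0 255"

```text
time_s: 5.0
tool_pos: [0.571, -0.2411, 0.0319]
tool_rot: [180.0, 0.0, 8.2]
force: [0.2, 0.2, -0.6]
grip_width: 0.0557
grasp_force: 12.0
```

>>> arm_command --series "0 0 0 0 255;0 0 3 0 255;0 0 3 0 255;0 0 1.5 0 255;0 0 1.5 0 255;0 0 1 0 255;0 0 0 0 255;0 0 0 0 255" --squeeze 4

```text
time_s: 5.67
tool_pos: [0.5708, -0.2412, 0.0216]
tool_rot: [180.0, 0.0, 8.2]
force: [-2.0, -0.9, 1.0]
grip_width: 0.0562
grasp_force: 4.0
```

Run:
```python
from h import *
a=cv2.imread("pics/wrist2.png"); b=cams.read_camera("wrist"); cv2.imwrite("pics/wrist3.png",b)
k=lambda i:cv2.resize(i[210:340,200:350],None,fx=2.6,fy=2.6)
cv2.imwrite("pics/c3.png",np.hstack([k(a),k(b)]))
```

```text
(no output)
```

View pics/c3.png

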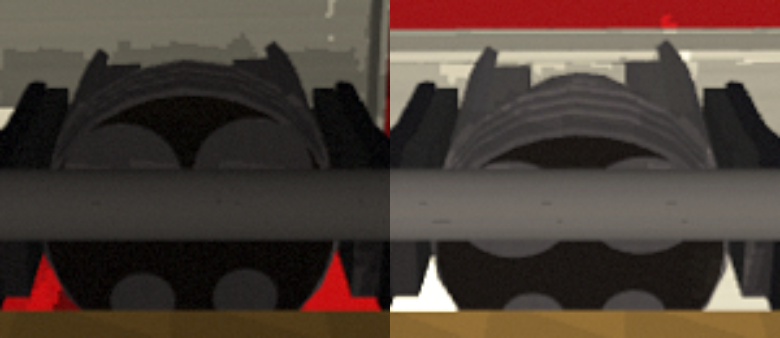

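After pressing on the wall the crown leans back (right half of the crop) and the skirt edge sits on the tray wall, so the pivot works. Continuing to the full lean.

>>> arm_command --series "-1.6 0 1.2 0 255;-1.6 0 1.2 0 255;-1.6 0 1.1 0 255;-1.6 0 1.1 0 255;-1.6 0 1 0 255;0 0 0 0 255;0 0 1 0 255;0 0 1 0 255;0 0 0 0 255;0 0 0 0 255"

```text
time_s: 6.55
tool_pos: [0.5632, -0.2421, 0.014]
tool_rot: [180.0, 0.0, 8.2]
force: [0.3, -0.5, 0.3]
grip_width: 0.0561
grasp_force: 4.0
```

>>> arm_command --series "0 0 0 0 255;0 0 0 0 255;0 0 0 0 255;0 0 -5 0 255;0 0 -15 0 255;0 0 -30 0 255;0 0 -35 0 255;0 0 -35 0 255;0 0 -35 0 255;0 0 -35 0 255;0 0 -35 0 255;0 0 -30 0 255;0 0 -15 0 255;0 0 -6 0 255;0 0 0 0 255" --squeeze 25

```text
time_s: 7.8
tool_pos: [0.5638, -0.2421, 0.2916]
tool_rot: [179.9, -0.1, 8.2]
force: [0.2, -0.0, -3.0]
grip_width: 0.0557
grasp_force: 25.0
```

>>> arm_command --series "2 -12 0 0 255;4.3 -25 0 0 255;4.3 -25 0 0 255;4.3 -25 0 0 255;4.3 -25 0 0 255;4.3 -25 0 0 255;4.3 -25 0 0 255;4.3 -25 0 0 255;4.3 -25 0 0 255;4.3 -25 0 0 255;4.3 -25 0 0 255;4.3 -25 0 0 255;4.3 -25 0 0 255;4.3 -25 0 0 255;4.3 -25 0 0 255;4.3 -25 0 0 255;2.3 -15 0 0 255;1 -6 0 0 255;0 0 0 0 255;0 0 0 0 255"

```text
time_s: 9.47
tool_pos: [0.5732, 0.171, 0.2886]
tool_rot: [179.9, 0.1, 8.2]
force: [0.2, -0.6, -1.0]
grip_width: 0.0556
grasp_force: 25.0
```

Run:
```python
from h import *
o=telemetry.get_obs(); a=cams.read_camera("wrist"); print(o["tool_pos"],o["tool_rot"],o["time_s"]); np.savez("w4.npz",p=o["tool_pos"],r=o["tool_rot"])
cv2.imwrite("pics/w4.png",a)
cv2.imwrite("pics/s4.png",cams.read_camera("scene"))
```

```text
[0.57317585 0.17095328 0.28859203] [1.79937811e+02 1.33889020e-01 8.24357484e+00] 9.4667
```

>>> arm_command --series "0 -15 0 0 255;0 -25 0 0 255;0 -25 0 0 255;0 -25 0 0 255;0 -15 0 0 255;0 0 0 0 255;0 0 0 0 255;0 0 0 0 255"

```text
time_s: 10.23
tool_pos: [0.5596, 0.2733, 0.2897]
tool_rot: [179.9, -0.0, 8.1]
force: [0.0, -0.7, -1.3]
grip_width: 0.0553
grasp_force: 25.0
```

Run:
```python
from h import *
o=telemetry.get_obs(); b=cams.read_camera("wrist"); print(o["tool_pos"],o["tool_rot"],o["time_s"]); np.savez("w5.npz",p=o["tool_pos"],r=o["tool_rot"])
cv2.imwrite("pics/w5.png",b); a=cv2.imread("pics/w4.png")
k=lambda i:i[0:300,80:480]
cv2.imwrite("pics/c5.png",cv2.resize(np.vstack([k(a),k(b)]),None,fx=1,fy=1))
```

```text
[0.55960111 0.27334513 0.28970688] [ 1.79903405e+02 -2.24748007e-04  8.07771624e+00] 10.2333
```

View pics/c5.png

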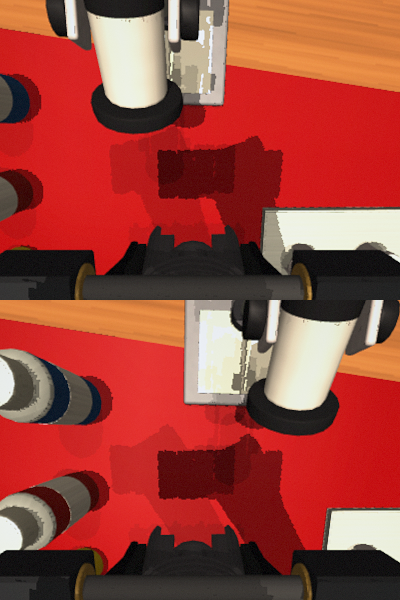

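Run:
```python
from h import *
a,b,s=[cv2.imread(f"pics/{n}.png") for n in("w4","w5","s4")]
k=lambda i,x,y,w,h:cv2.resize(i[y:y+h,x:x+w],(400,300),interpolation=cv2.INTER_CUBIC)
# focus approx in scene
u=proj(cam("scene"),np.load("w4.npz")["p"]+[0,0,.019])[0].astype(int); print(u)
x,y=u-[53,40]; print(x,y)
cv2.imwrite("pics/c6.png",np.vstack([np.hstack([k(a,140,0,184,138),k(b,300,0,184,138)]),np.hstack([k(b,210,215,133,100),k(s,x,y,107,80)])]))
```

```text
[371 163]
318 123
```

View pics/c6.png

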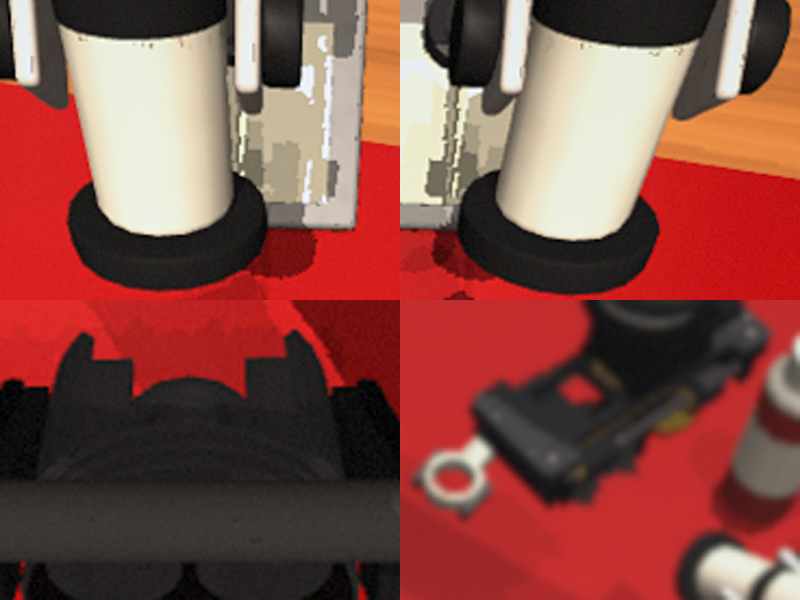

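The ring light shows in w4 at (171,102)–(263,98) and in w5 at (327,97)–(419,106), and the barrel edges are clear in both. The piston's skirt tips are at (240,227) and (307,227), with the belt's lower edge at (273,241). I'll fit the tilt and the piston's lean from these.

```bash
cat > fit.py <<'E'
from h import *
np.set_printoptions(precision=4,suppress=True)
W=[]
for n in("w4","w5"):
    d=np.load(n+".npz"); W.append(cam("wrist",dict(tool_pos=d["p"],tool_rot=d["r"])))
T,S=cam("top"),cam("scene"); k=2.174
off=[np.array([140,0]),np.array([300,0])]
edges=[[((60,33),(97,205)),((228,40),(233,195))],[((133,40),(97,200)),((297,45),(237,210))]]
ringc=[(68,267,290),(58,258,293)]
th=np.linspace(0,2*np.pi,181)[:,None]
def geo(v):
    x,y,a,t=v[:4]; f=np.array([-np.cos(a),-np.sin(a),0]); P=np.array([x,y,0.]); l=np.array([np.sin(a),-np.cos(a),0])
    d=f*np.cos(t)-np.array([0,0,np.sin(t)]); return P,f,l,d,P+[0,0,.27]
def res(v):
    P,f,l,d,piv=geo(v); T0=v[4]; r=[]
    u=np.cross(d,l)
    circ=lambda s,R_:piv+s*d+R_*(np.cos(th)*l+np.sin(th)*u)
    for i,C in enumerate(W):
        q=np.vstack([proj(C,circ(.055,.03)),proj(C,circ(.055-T0,.03))])
        L,Rr,B=ringc[i]
        r+=[q[:,0].min()-(L/k+off[i][0]),q[:,0].max()-(Rr/k+off[i][0]),q[:,1].max()-B/k]
        o=C[2]; ax=[]
        sil=[]
        for sg in(-1,1):
            pts=[]
            for s in(-.01,.045):
                c=piv+s*d; n=np.cross(d,c-o); n/=np.linalg.norm(n); pts.append(c+sg*.02*n)
            sil.append(proj(C,np.array(pts)))
        sil.sort(key=lambda p:p[:,0].mean())
        for p,e in zip(sil,edges[i]):
            t_=p[1]-p[0]; n=np.array([-t_[1],t_[0]])/np.linalg.norm(t_)
            r+=[n@(np.array(z)/k+off[i]-p[0]) for z in e]
    z=np.array([0,0,.014]); fr=P+.025*f; ba=P-.135*f
    for C,p,uv in[(T,fr-.08*l+z,(178.3,168.7)),(T,ba+.08*l+z,(223.3,117.5)),(S,fr+.08*l+z,(367.7,253.8)),(S,fr-.08*l+z,(405.7,227))]:
        r+=list(.5*(proj(C,p)[0]-uv))
    return np.array(r)
if __name__=="__main__":
    s=least_squares(res,[.7,.224,.12,.45,.01]); print(s.x,s.cost); print(s.fun)
    J=s.jac; print(np.sqrt(np.diag(np.linalg.inv(J.T@J))*2*s.cost/15))
    P,f,l,d,piv=geo(s.x); print("focus",piv+.155*d,"az",np.degrees(s.x[2]))
    c=cams.calibration("wrist"); M=np.linalg.inv(c["hand_eye"])
    for t in(0,.3,.4,.5,.6):
        o=[]
        for x,y,z in[(19.8,19.8,-25.7),(27,0,6.3)]:
            X=x*np.cos(t)-z*np.sin(t); Z=x*np.sin(t)+z*np.cos(t)
            q=c["K"]@(M@[X/1e3,y/1e3,-.019-Z/1e3,1])[:3]; o+=list(q[:2]/q[2])
        print(t,np.round(o,1))
E
python3 fit.py
```

```text
[0.7023 0.2253 0.1134 0.5142 0.0022] 4.569906210955761
[ 0.0516  0.2708  0.1126  1.6973 -0.1768 -0.0177  0.1898 -0.2708  0.0279
  0.4339 -1.8434 -0.0717  0.0013  0.079  -0.2054 -0.4463 -0.0887 -1.1906
 -0.3632 -0.5117  0.3784 -0.4769]
[0.0003 0.0002 0.0063 0.0201 0.0017]
focus [0.5682 0.2101 0.1938] az 6.499995349166081
0 [306.  224.4 273.6 230.9]
0.3 [307.7 217.1 273.7 242.5]
0.4 [308.4 215.6 273.7 247.4]
0.5 [309.1 214.6 273.7 252.7]
0.6 [309.8 214.1 273.8 258.4]
```

Run:
```python
from h import *
c=cams.calibration("wrist"); M=np.linalg.inv(c["hand_eye"])
a,b=cv2.imread("pics/wrist2.png"),cv2.imread("pics/w5.png")
g=lambda i:(255*(i/255.)**.45).astype(np.uint8)
f=2.9; x0,y0,w,h=205,214,138,103
def crop(i): return cv2.resize(g(i)[y0:y0+h,x0:x0+w],(400,300),interpolation=cv2.INTER_CUBIC)
def ov(im,t,dr=3):
    th=np.linspace(0,2*np.pi,120); z0=-25.7
    cir=lambda r,z,ph:np.c_[r*np.cos(ph),r*np.sin(ph),0*ph+z]
    for P,col in[(cir(27,z0+48,th),(0,255,255)),(cir(27,z0+32,th),(0,255,0)),(cir(28,z0,np.linspace(np.pi/4,3*np.pi/4,40)),(255,0,255)),(cir(28,z0,-np.linspace(np.pi/4,3*np.pi/4,40)),(255,0,255))]:
        X=P[:,0]*np.cos(t)-P[:,2]*np.sin(t); Z=P[:,0]*np.sin(t)+P[:,2]*np.cos(t)
        q=(np.c_[X/1e3,P[:,1]/1e3,-.019-Z/1e3,np.ones(len(X))]@M.T)[:,:3]@c["K"].T
        for u,v in q[:,:2]/q[:,2:]:
            p=(int((u-x0)*400/w),int((v+dr-y0)*300/h))
            if 0<=p[0]<400 and 0<=p[1]<300: cv2.circle(im,p,1,col,-1)
    return im
cv2.imwrite("pics/c7.png",np.vstack([np.hstack([ov(crop(a),0),crop(b)]),np.hstack([ov(crop(b),.3),ov(crop(b),.5)])]))
```

```text
(no output)
```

View pics/c7.png

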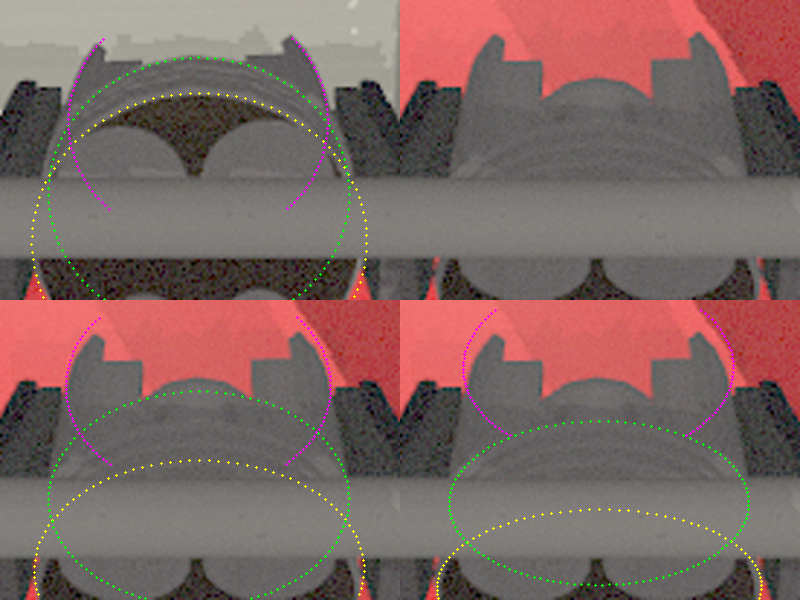

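The t=0 model overlays the held piston correctly. In w5 it is clearly leaned by about 0.4–0.5, with a few mm of slip in the pads. I'll fit the lean and the slip numerically from the tips, the crown sides and the pocket lower edges.

Run:
```python
from h import *
a,b=cv2.imread("pics/wrist2.png",0),cv2.imread("pics/w5.png",0)
for n,i in(("w2",a),("w5",b)):
    for cx in(246,273,298): print(n,cx,i[296:332,cx-2:cx+3].mean(1).round().astype(int))
    for r in (303,308,313,318): print(n,r,i[r-1:r+2,205:345:2].mean(0).round().astype(int))
for r in(226,230,236,242,250,258,264,270): print(r,b[r,210:340:2])
print("col273",b[235:276,271:276].mean(1).round().astype(int))
```

```text
w2 246 [55 53 51 50 49 42 27  6  7  7  9  5  9  7  7  8  7  5  6  7 11 16 25 31
 33 35 33 33 34 34 35 34 35 48 60 59]
w2 273 [54 52 51 50 49 42 26  5  5  9  7  7  7  9  4 10  9  8  7  9  7 10  6  9
  9  9  8  6  9  6  7 10  9 34 56 54]
w2 298 [53 53 51 49 48 43 25  3  8 10  8  9  9  8  8  8  8 12 28 37 36 36 36 35
 35 34 35 34 35 35 35 36 35 46 61 60]
w2 303 [22 22 21 16 14 17 30 12 12 12 13 16 12 15 13 13 12 15 12 14 14 14 10 15
 14 14 11 14 13 13 13 12 17 11 13 13 10 15 15 11 11 14 14 15 15 14 11 12
 12  9 12 13 11 15 15 14 11 13 14 15 12 14 47 16 16 13 29 22 22 21]
w2 308 [20 18 20 10 11  7 42 20  7  8  5 10  8 11  9  5  9  6  8  7  9  7  8  8
 10  6  5  7  7  7  6  7  8 10  9  8  6  9  7  9  8  7  8  7  7  6  6  9
 10  6 10  7  6 10  6  7  7  9 10 11  9 46 63 11 13 10 30 25 24 23]
w2 313 [19 18 19 12  4 57 56 56 18  9  5  9  5 10  9  8  9  6  3  3  6  7  5  9
  8 10  7  9  5  3  7  6  9  5  6  9  9  8  7  8  7 11 12 20 22 22 17 13
  8  5  8  8  7  6  7 10  6  9 11  9 38 72 72 54 12 16 35 33 25 15]
w2 318 [20 19 20 12 45 62 64 65 65 24  9  7  7  7  9  7 12  9  9  9 20 32 35 34
 36
[... 2432 characters left out ...]
26 28 29 31 33 29 32 31 32 31 33 34
 34 36 33 36 31 30 32 33 33 27 34 35 31 34 33 32 34 34 30 26 29 28 28 31
 31 30 26 31 27 25 27 25  9  8 12 15 10 15 19 10  6]
264 [13 14 15 15 16 15 16 26 24 29 25 26 29 27 32 28 30 29 29 29 29 31 28 31
 31 33 30 32 36 32 31 29 31 32 34 35 33 31 36 35 31 31 27 31 26 32 30 31
 33 32 25 29 32 27 29 24 24 15  5 11 13 14 10  8 13]
270 [ 9 17 10 17 10  6 19 29 31 38 41 35 29 31 27 33 31 28 30 29 27 25 30 34
 31 34 35 34 34 32 35 32 32 33 35 34 31 32 29 30 29 33 31 31 29 32 32 33
 32 34 28 29 42 39 41 34 31 15 11  8 14  8 16 13 13]
col273 [73 72 74 73 71 56 30 35 38 39 42 40 39 40 41 38 32 31 31 33 36 33 33 32
 29 28 30 33 32 31 31 28 30 32 33 30 29 29 29 29 30]
```

```bash
cat > pf.py <<'E'
from h import *
np.set_printoptions(precision=3,suppress=True)
c=cams.calibration("wrist"); M=np.linalg.inv(c["hand_eye"])
ph=np.linspace(0,2*np.pi,361)
def pj(P,t,dx,dz,dr,dc):
    P=np.atleast_2d(P).astype(float); X=P[:,0]*np.cos(t)-P[:,2]*np.sin(t)+dx; Z=P[:,0]*np.sin(t)+P[:,2]*np.cos(t)+dz
    q=(np.c_[X/1e3,P[:,1]/1e3,-.019-Z/1e3,np.ones(len(X))]@M.T)[:,:3]@c["K"].T
    return q[:,:2]/q[:,2:]+[dc,dr]
def edge(q,row,side):  # column where the outline crosses row
    s=q[:,1]-row; i=np.where(s[:-1]*s[1:]<=0)[0]
    if len(i)==0: return q[np.argmin(abs(s)),0]
    cc=q[i,0]+(row-q[i,1])/(q[i+1,1]-q[i,1]+1e-9)*(q[i+1,0]-q[i,0]); return cc.min() if side<0 else cc.max()
z0=-25.7
def res(v):
    t,dx,dz,dr,dc,px,py,pr,dx0=v
    A=lambda P:pj(P,0,dx0,0,dr,dc); B=lambda P:pj(P,t,dx,dz,dr,dc)
    cir=lambda x,y,r,z:np.c_[x+r*np.cos(ph),y+r*np.sin(ph),0*ph+z]
    tip=[[19.8,-19.8,z0],[19.8,19.8,z0]]; r=[]
    r+=list((A(tip)-[[240.5,227],[305,227]]).ravel()*.5)
    cr=A(cir(0,0,27,z0+48)); r+=[cr[:,1].min()-246]
    for sy,col in((-1,250),(1,296)):
        q=A(cir(px,sy*py,pr,z0+48)); r+=[q[:,1].min()-256.9]
        q=B(cir(px,sy*py,pr,z0+48)); r+=[q[:,1].max()-(317 if sy<0 else 316.3)]
        r+=[edge(q,308,-1)-(228 if sy<0 else 276),edge(q,308,1)-(269 if sy<0 else 318),edge(q,313,-1)-(233 if sy<0 else 281.5),edge(q,313,1)-(264 if sy<0 else 312)]
    r+=list((B(tip)-[[237,225.5],[307.5,225.5]]).ravel()*.5)
    cr=B(cir(0,0,27,z0+48)); r+=[edge(cr,318,-1)-219.5,edge(cr,318,1)-326.5,edge(cr,308,-1)-218,edge(cr,308,1)-328.5]
    r+=[.3*dx0,.05*dx,.05*dz,.2*(dr-3)]
    return np.array(r)
for t0 in(.2,.5):
    s=least_squares(res,[t0,0,0,3,0,11,11,10.5,0],loss="soft_l1"); print(s.x,s.cost); print(s.fun)
J=s.jac; print(np.sqrt(np.diag(np.linalg.inv(J.T@J)))[:3])
for t in(.35,.42,.48,.54):
    s=least_squares(lambda v:res([t,*v]),s.x[1:],loss="soft_l1"); print(t,s.cost,s.x)
E
python3 pf.py
```

```text
[ 0.323 -4.604 -3.291  2.845 -0.915 10.353 11.758 11.179  0.089] 2.4111269046731136
[-0.288  0.07   0.053  0.034 -0.341  0.184 -0.345 -0.748  0.629  0.55
  0.005  0.119  0.287  0.055  0.303  0.193 -0.12   1.016  0.003 -0.729
 -0.035 -0.86   0.425  0.187 -1.003  0.027 -0.23  -0.165 -0.031]
[ 0.323 -4.604 -3.291  2.845 -0.915 10.353 11.758 11.179  0.089] 2.411126904678394
[-0.288  0.07   0.053  0.034 -0.341  0.184 -0.345 -0.748  0.629  0.55
  0.005  0.119  0.287  0.055  0.303  0.193 -0.12   1.016  0.003 -0.729
 -0.035 -0.86   0.425  0.187 -1.003  0.027 -0.23  -0.165 -0.031]
[0.058 2.028 1.407]
0.35 2.5211196839151016 [-4.379 -3.282  3.177 -0.937 10.633 11.741 10.928  0.235]Traceback (most recent call last):
  File "pf.py", line 33, in <module>
    s=least_squares(lambda v:res([t,*v]),s.x[1:],loss="soft_l1"); print(t,s.cost,s.x)
    return func(*args, **kwargs)
    vector_fun = VectorFunction(
        fun_wrapped,
    ...<6 lines>...
        workers=workers
    )
    self._update_fun()
    ~~~~~~~~~~~~~~~~^^
    self.f = self.fun_wrapped(xp_copy(self.x))
             ~~~~~~~~~~~~~~~~^^^^^^^^^^^^^^^^^
    return np.atleast_1d(self.fun(x))
                         ~~~~~~~~^^^
    return self.f(x, *self.args, **self.kwargs)
           ~~~~~~^^^^^^^^^^^^^^^^^^^^^^^^^^^^^^
  File "pf.py", line 33, in <lambda>
    s=least_squares(lambda v:res([t,*v]),s.x[1:],loss="soft_l1"); print(t,s.cost,s.x)
                             ~~~^^^^^^^^
  File "pf.py", line 15, in res
    t,dx,dz,dr,dc,px,py,pr,dx0=v
    ^^^^^^^^^^^^^^^^^^^^^^^^^^
ValueError: not enough values to unpack (expected 9, got 8)
```

The best fit has the piston leaning only about 0.32 rad, because it slid off the wall during the retreat. The camera tilt is about 0.51. I'll go back and press again with more overlap and no retreat.

>>> arm_command --series "-2 16 0 0 255;-4 32 0 0 255;-4 32 0 0 255;-4 32 0 0 255;-4 32 0 0 255;-4 32 0 0 255;-4 32 0 0 255;-4 32 0 0 255;-4 32 0 0 255;-4 32 0 0 255;-4 32 0 0 255;-4 32 10 0 255;-4 32 25 0 255;-4 32 30 0 255;-4 32 30 0 255;-4 31 30 0 255;-2.5 16 30 0 255;0 0 30 0 255;0 0 25 0 255;0 0 0 0 255"

```text
time_s: 11.95
tool_pos: [0.5627, -0.2358, 0.0783]
tool_rot: [-179.7, 0.5, 8.0]
force: [-2.2, 0.3, -2.2]
grip_width: 0.0557
grasp_force: 25.0
```

>>> arm_command --series "0 0 20 0 255;0 0 18 0 255;0 0 7 0 255;0 0 0 0 255;0 0 0 0 255"

```text
time_s: 12.37
tool_pos: [0.5684, -0.2354, 0.0406]
tool_rot: [179.9, -0.0, 8.2]
force: [-0.3, -0.1, -1.4]
grip_width: 0.0559
grasp_force: 25.0
```

>>> arm_command --series "-1.4 0 8 0 255;0 0 6 0 255;0 0 0 0 255;0 0 2 0 255;0 0 1 0 255;0 0 1 0 255;0 0 1 0 255;0 0 1 0 255;0 0 1 0 255;0 0 1 0 255;0 0 1 0 255;0 0 1 0 255;0 0 0 0 255;0 0 0 0 255" --squeeze 6

```text
time_s: 13.53
tool_pos: [0.5662, -0.235, 0.0153]
tool_rot: [-180.0, 0.0, 8.2]
force: [-1.6, 0.3, 1.5]
grip_width: 0.0557
grasp_force: 6.0
```

>>> arm_command --series "0 0 1 0 255;0 0 0 0 255"

```text
time_s: 13.7
tool_pos: [0.5664, -0.235, 0.0147]
tool_rot: [180.0, 0.0, 8.2]
force: [-4.0, 0.5, 4.6]
grip_width: 0.0557
grasp_force: 6.0
```

>>> arm_command --series "0 0 0 0 255;0 0 0 0 255;0 0 0 0 255;0 0 -5 0 255;0 0 -15 0 255;0 0 -25 0 255;0 0 -25 0 255;0 0 -10 0 255;0 0 0 0 255" --squeeze 25

```text
time_s: 14.45
tool_pos: [0.5693, -0.2356, 0.0974]
tool_rot: [179.8, -0.3, 8.2]
force: [0.7, -0.3, -1.5]
grip_width: 0.0556
grasp_force: 25.0
```

Run:
```python
from h import *
b=cams.read_camera("wrist"); cv2.imwrite("pics/w6.png",b); b=b.mean(2); p=lambda v:print(np.round(v).astype(int))
for cx in(246,273,298): print(cx);p(b[298:330,cx-2:cx+3].mean(1))
for r in(303,306,309,312,315,318,322,326): print(r);p(b[r-1:r+2,206:340:2].mean(0))
for r in range(204,236,2): print(r);p(b[r,226:322:2])
print("col273");p(b[215:276,271:276].mean(1))
```

```text
246
[65 62 61 54 46 40 41 42 41 41 42 41 42 42 42 43 41 41 42 42 42 42 42 42
 42 33  8 10  9 12 15 45]
273
[64 61 61 55 35 10 11 13 13  9 11 12 16 17 19 17 15 12 10  9 11 11 13 13
 11  9 11  9 11  8 15 42]
298
[66 61 59 55 45 40 42 40 42 42 43 43 42 42 42 42 42 40 41 41 42 41 40 42
 39 27 12  9 11  9 16 46]
303
[ 30  30  26  23  22  49 210  31  36  38  41  43  45  42  41  42  40  42
  42  43  42  42  44  44  44  41  42  40  32  24  19  19  18  18  19  16
  21  20  31  37  43  41  42  43  43  41  42  44  42  44  45  44  42  44
  43  45  42  39  37  39  35 229  43  21  21  36  30]
306
[ 27  29  18  17  15  50 193  26  37  40  40  42  42  41  42  40  40  42
  42  43  40  42  42  44  43  43  42  42  43  42  36  17  10  10  10  13
  27  41  42  41  41  40  40  42  42  41  40  41  43  42  42  42  42  43
  40  41  40  41  41  39  31 250  47  15  14  22  28]
309
[ 26  28  22  16  13 162 164  31  40  28  38  43  41  43  43  39  40  41
  42  42  40  41  41  42  42  43  40  42  42  41  42  42  16  13  10  35
  43  43  43  42  41  41  39  41  42  43  43  42  42  42  41  42  39  43
  42  42  43  
[... 4180 characters left out ...]
135 135 117  39  45  42  38  97 119 126 127]
232
[110 109 106  43  42  44  43 101 111 110 110 110 112 111 110 110 127 135
 135 135 133 137 134 133 135 135 137 107 110 110 107 109 109 108 110 107
 127 135 135 112  43  44  42  42  59 109 108 108]
234
[105 109  54  40  41  45  44 104 106 107 108 105 108 106 107 104 125 125
 131 114 103 102 117 124 124 121 130 131 107 106 105 106 104 106 106 107
 104 118 112 108  46  43  43  42  40  84 107 105]
col273
[131 134 134 133 135 137 137 137 134 132 132 131 133 132 133 135 135 134
 132 124 105 107 107 108 109 111 112 110 105  78  42  47  50  51  53  50
  49  45  43  41  41  41  39  40  39  36  77 138 150 110  32  41  41  41
  42  42  42  42  40  40  40]
```

```bash
python3 - <<'E'
s=open("pf.py").read().split("for t0 in")[0]
s=s.replace("317 if sy<0 else 316.3","323 if sy<0 else 322.7").replace("edge(q,308,-1)-(228 if sy<0 else 276),edge(q,308,1)-(269 if sy<0 else 318),edge(q,313,-1)-(233 if sy<0 else 281.5),edge(q,313,1)-(264 if sy<0 else 312)","edge(q,312,-1)-(225.5 if sy<0 else 275.5),edge(q,312,1)-(270 if sy<0 else 319.5),edge(q,318,-1)-(229.5 if sy<0 else 277.5),edge(q,318,1)-(267.5 if sy<0 else 315.5)")
s=s.replace("[[237,225.5],[307.5,225.5]]","[[236,226],[309,226]]").replace("edge(cr,318,-1)-219.5,edge(cr,318,1)-326.5,edge(cr,308,-1)-218,edge(cr,308,1)-328.5","edge(cr,318,-1)-218.5,edge(cr,318,1)-327.5,edge(cr,326,-1)-220,edge(cr,326,1)-325.5")
open("pf2.py","w").write(s+'''
q0=[.4,-4,0,3,0,11,11,10.5,0]
s=least_squares(res,q0,loss="soft_l1"); print(s.x,s.cost); print(s.fun)
for t in(.3,.36,.42,.48,.54,.6):
    u=least_squares(lambda v:res([t,*v]),q0[1:],loss="soft_l1"); print(t,u.cost,u.x)
''')
E
python3 pf2.py
sed -i 's/^for t0.*//' pf.py
python3 - <<'E'
exec(open("pf.py").read().split("    s=least")[0])
q0=[.4,-4,0,3,0,11,11,10.5,0]
for t in(.24,.3,.36,.42,.48):
    u=least_squares(lambda v:res([t,*v]),q0[1:],loss="soft_l1"); print("old",t,u.cost,u.x)
E
```

```text
[ 0.526 -5.311 -1.832  2.878 -1.059 11.23  11.637 10.466  0.007] 0.9863402423259613
[-0.359  0.152 -0.022  0.115 -0.132  0.051 -0.128  0.237  0.031  0.073
  0.164 -0.013  0.103 -0.073  0.211  0.25   0.126  0.689 -0.256 -0.755
 -0.296 -0.048 -0.537 -0.336  0.039  0.002 -0.266 -0.092 -0.024]
0.3 9.683844672610485 [-8.175 -2.653  1.162 -0.969  9.48  11.85  11.816 -0.596]
0.36 6.932232335885227 [-8.169 -2.587  1.115 -0.995 10.079 11.83  11.243 -0.635]
0.42 4.084760560052584 [-7.518 -2.244  1.274 -1.026 10.539 11.768 10.845 -0.595]
0.48 1.713183308457529 [-6.462 -1.966  1.917 -1.051 10.957 11.694 10.576 -0.369]
0.54 1.0592035035195004 [-4.901 -1.753  3.201 -1.06  11.304 11.617 10.446  0.133]
0.6 3.1593674838623658 [-2.661 -0.935  4.643 -1.057 11.579 11.489 10.403  0.699]
old 0.24 3.24357083748107 [-4.872 -3.262  2.029 -0.854  9.389 11.796 12.077 -0.273]
old 0.3 2.4883327811167693 [-4.771 -3.3    2.555 -0.893 10.099 11.772 11.412 -0.041]
old 0.36 2.623444042277697 [-4.275 -3.292  3.312 -0.941 10.725 11.736 10.845  0.297]
old 0.42 3.9056427109939422 [-3.555 -3.425  4.003 -0.961 11.147 11.718 10.455  0.616]
old 0.48 6.099676692368538 [-2.612 -3.338  4.393 -0.965 11.401 11.69  10.185  0.818]
```

The refit gives a piston lean of about 0.53 against a camera tilt of about 0.51. The piston's middle is about 4 mm behind and 2 mm below the grip axis. Moving to above the focus.

>>> arm_command --series "2 -10 -20 0 255;3.9 -26 -25 0 255;3.9 -26 -25 0 255;3.9 -26 -25 0 255;3.9 -26 -25 0 255;3.9 -26 -20 0 255;3.9 -26 -10 0 255;3.9 -26 0 0 255;3.9 -26 0 0 255;3.9 -26 0 0 255;3.9 -26 0 0 255;3.9 -26 0 0 255;3.9 -26 0 0 255;3.9 -26 0 0 255;3.9 -26 0 0 255;3.9 -26 0 0 255;3.9 -26 0 0 255;1.6 -16 0 0.03 255;0 0 0 0 255;0 0 0 0 255"

```text
time_s: 16.17
tool_pos: [0.5676, 0.2128, 0.2421]
tool_rot: [180.0, 0.2, 6.7]
force: [-0.6, -0.4, -1.0]
grip_width: 0.0558
grasp_force: 25.0
```

>>> arm_command --series "0 0 0 0 255;0 0 0 0 255"

```text
time_s: 16.33
tool_pos: [0.5689, 0.21, 0.2433]
tool_rot: [179.9, 0.1, 6.4]
force: [0.6, 0.3, -0.8]
grip_width: 0.0555
grasp_force: 25.0
```

>>> arm_command --series "1.5 0 10 0 255;2 0 10 0 255;0 0 10 0 255;0 0 10 0 255;0 0 8 0 255;0 0 8 0 255;0 0 6 0 255;0 0 4 0 255;0 0 0 0 255;0 0 0 0 255;0 0 0 0 255;0 0 0 0 255"

```text
time_s: 17.33
tool_pos: [0.5724, 0.2126, 0.179]
tool_rot: [-180.0, -0.1, 6.5]
force: [-0.1, -0.2, -2.6]
grip_width: 0.0559
grasp_force: 25.0
```

Run:
```python
from h import *
from fit import geo
o=telemetry.get_obs(); print({k:o[k] for k in("tool_pos","tool_rot","force","grasp_force","time_s")})
b=cams.read_camera("wrist"); cv2.imwrite("pics/w8.png",b); g=b.mean(2)
C=cam("wrist",o); P,f,l,d,piv=geo([.7023,.2253,.1134,.5142]); u=np.cross(d,l); th=np.linspace(0,2*np.pi,181)[:,None]
q=proj(C,piv+.055*d+.03*(np.cos(th)*l+np.sin(th)*u)); q2=proj(C,piv+.047*d+.03*(np.cos(th)*l+np.sin(th)*u))
print("pred cols",min(q[:,0].min(),q2[:,0].min()),max(q[:,0].max(),q2[:,0].max()),"row max",q[:,1].max())
# ring: dark on red/white; print red-ness profile
red=(b[:,:,2].astype(int)-b[:,:,1]>40)
for r in(20,50,80,110,130,150,170): print(r,"".join("r" if red[r,c] else ("w" if g[r,c]>110 else ".") for c in range(100,460,4)))
for c in(230,273,310): print(c,"".join("r" if red[r,c] else ("w" if g[r,c]>110 else ".") for r in range(0,240,3)))
# pocket bottoms check
print(np.round(g[312:330,246]).astype(int),np.round(g[312:330,298]).astype(int))
```

```text
{'tool_pos': array([0.5724, 0.2126, 0.179 ]), 'tool_rot': array([-179.9937,   -0.0636,    6.5241]), 'force': array([-0.1406, -0.2024, -2.6124]), 'grasp_force': 24.994150235525012, 'time_s': 17.3333}
pred cols 177.6853886107124 386.2774701819851 row max 161.39951266711827
20 rrrrrrrrrrrrrrrrrrrrrrrrwwwwwwwwwwwwwwwwwwwwwwwwwwwwwwwwwwwwwwwwrrrrrrrrrrrrrrrrrrrrrrrrrr
50 rrrrrrrrrrrrrrrrrrrrrrrrrww.wwwwwwwwwwwwwwwwwwwwwwwwwwwwwwwwwww.rrrrrrrrrrrrrrrrrrrrrrrrrr
80 rrrrrrrrrrrrrrrrrrrrr.........wwwwwwwwwwwwwwwwwwwwwwwwwwwwww..........rrrrrrrrrrrrrrrrrrrr
110 rrrrrrrrrrrrrrrrrrrrrr...............................................rrrrrrrrrrrrrrrrrrrrr
130 rrrrrrrrrrrrrrrrrrrrrrrr..........................................rrrrrrrrrrrrrrrrrrrrrrrr
150 rrrrrrrrrrrrrrrrrrrrrrrrrrrrrrrr...........................rrrrrrrrrrrrrrrrrrrrrrrrrrrrrrr
170 rrrrrrrrrrrrrrrrrrrrrrrrrrrrrrrrrrrrrrrrrrrrrrrrrrrrrrrrrrrrrrrrrrrrrrrrrrrrrrrrrrrrrrrrrr
230 wwwwwwwwwwwwwwwwwwwwwwwwwwwwww.....................rrrrrrrrrrrrrrrrrrrrrrrrrrrr.
273 wwwwwwwwwwwwwwwwwwwwwwwwwwwwwwwwww....................rrrrrrrrrrrrrrrrrrrrrrrrrr
310 wwwwwwwwwwwwwwwwwwwwwwwwwwwwwwwww....................rrrrrrrrrrrrrrrrrrrrrrr....
[32 32 34 31 30 35 32 34 28 30 29 25  7  8 13  8  6 35] [32 33 34 33 34 34 34 33 34 35 27 20 10 15 11  8  9 33]
```

```bash
cat > fit2.py <<'E'
import fit
from fit import *
o=telemetry.get_obs(); C8=cam("wrist",o)
b=cv2.imread("pics/w8.png").astype(int); red=(b[:,:,2]-b[:,:,1]>40); wh=b.mean(2)>110
cl=[];
for r in range(75,130): 
    k_=np.where(~red[r,100:460])[0]+100; cl.append((k_.min(),k_.max()))
cl=np.array(cl); L,Rr=cl[:,0].min(),cl[:,1].max(); bot=np.where(~red[:200,260:290].all(1))[0]; bot=max(r for r in range(200) if (~red[r,255:295]).any())
ed=[]
for r in(10,55):
    k_=np.where(~red[r,100:460])[0]+100; ed.append((k_.min(),k_.max()))
print(L,Rr,bot,ed)
W.append(C8); off.append(np.array([0,0])); ringc.append((L*k,Rr*k,bot*k)); edges.append([((ed[0][0]*k,10*k),(ed[1][0]*k,55*k)),((ed[0][1]*k,10*k),(ed[1][1]*k,55*k))])
def res2(v):
    P,f,l,d,piv=geo(v); u=np.cross(d,l); r=[]
    base=fit.res(np.r_[v[:4],v[4]-v[5]])  # edges & base
    n=0; base=base.copy()
    for i,C in enumerate(W):
        circ=lambda s:piv+s*d+.03*(np.cos(th)*l+np.sin(th)*u)
        q=np.vstack([proj(C,circ(v[4])),proj(C,circ(v[5]))]); A,B,D=ringc[i]
        base[7*i:7*i+3]=[q[:,0].min()-(A/k+off[i][0]),q[:,0].max()-(B/k+off[i][0]),q[:,1].max()-D/k]
    return np.r_[base,(v[4]-v[5]-.01)/.002]
s=least_squares(res2,[.7,.224,.12,.5,.055,.045],loss="soft_l1"); print(s.x,s.cost); print(s.fun)
P,f,l,d,piv=geo(s.x); print("focus",piv+.155*d)
s=least_squares(lambda v:res2([*v,.055,.045]),s.x[:4],loss="soft_l1"); print(s.x,s.cost);P,f,l,d,piv=geo(s.x); print("focus",piv+.155*d)
E
python3 fit2.py
```

```text
180 378 160 [(np.int64(194), np.int64(357)), (np.int64(197), np.int64(361))]
[0.7    0.2259 0.1198 0.5005 0.0521 0.0521] 36.44740277016416
[-0.9816 -0.5524 -0.5859 -0.3751 -1.8259 -1.6043 -0.9014 -0.4708 -0.2933
 -0.2361 -2.7422 -0.2814 -0.541   0.3623 -0.2425  1.657   0.6869  6.5441
 10.2139  3.4148 -8.1164 -0.2714 -0.0313 -0.3179 -0.9202 -0.4626 -0.7744
  0.1567 -0.8399 -5.    ]
focus [0.565  0.2096 0.1956]
[0.7014 0.2256 0.1108 0.6171] 47.373048057822935
focus [0.5758 0.2117 0.1803]
```

Run:
```python
import cv2,numpy as np
b=cv2.imread("pics/w8.png").astype(int)
for r in(3,20,40,55,65): print(r,"L",[tuple(x) for x in b[r,184:226:3]],"\n   R",[tuple(x) for x in b[r,330:375:3]])
```

```text
3 L [(np.int64(69), np.int64(140), np.int64(230)), (np.int64(70), np.int64(140), np.int64(230)), (np.int64(71), np.int64(142), np.int64(232)), (np.int64(124), np.int64(139), np.int64(172)), (np.int64(171), np.int64(182), np.int64(194)), (np.int64(172), np.int64(183), np.int64(195)), (np.int64(144), np.int64(166), np.int64(181)), (np.int64(150), np.int64(175), np.int64(192)), (np.int64(160), np.int64(187), np.int64(204)), (np.int64(172), np.int64(200), np.int64(218)), (np.int64(181), np.int64(210), np.int64(224)), (np.int64(188), np.int64(219), np.int64(232)), (np.int64(191), np.int64(222), np.int64(233)), (np.int64(194), np.int64(223), np.int64(234))] 
   R [(np.int64(195), np.int64(224), np.int64(234)), (np.int64(194), np.int64(222), np.int64(234)), (np.int64(187), np.int64(218), np.int64(230)), (np.int64(183), np.int64(212), np.int64(227)), (np.int64(176), np.int64(205), np.int64(222)), (np.int64(173), np.int64(202), np.int64(218)), (np.int64(163), np.int64(189), np.int64(208)), (np.int64(152), np.int64(177), np.int64(191)), (np.int64(136), np.int64(158), np.int64(173)), (np.int64(
[... 4947 characters left out ...]
np.int64(234))] 
   R [(np.int64(183), np.int64(215), np.int64(230)), (np.int64(178), np.int64(208), np.int64(224)), (np.int64(171), np.int64(200), np.int64(218)), (np.int64(155), np.int64(181), np.int64(199)), (np.int64(143), np.int64(164), np.int64(180)), (np.int64(123), np.int64(143), np.int64(158)), (np.int64(57), np.int64(64), np.int64(69)), (np.int64(27), np.int64(28), np.int64(30)), (np.int64(28), np.int64(27), np.int64(30)), (np.int64(28), np.int64(28), np.int64(31)), (np.int64(23), np.int64(21), np.int64(25)), (np.int64(22), np.int64(24), np.int64(24)), (np.int64(21), np.int64(22), np.int64(25)), (np.int64(29), np.int64(29), np.int64(29)), (np.int64(25), np.int64(26), np.int64(77))]
```

```bash
sed -i 's/^print(L,Rr,bot,ed)/ed=[(202.5,358),(210.5,350)]; print(L,Rr,bot)/' fit2.py; sed -i 's#(v\[4\]-v\[5\]-.01)/.002#(v[4]-v[5]-.01)/.004#' fit2.py; python3 fit2.py
cat >> fit2.py <<'E'
print("--- free pivot height / wrist camera height bias")
E
sed -n '/def res2/,/^s=/p' fit2.py >/dev/null
python3 - <<'E'
exec(open('fit2.py').read().split("s=least_squares")[0])
for t in(.4,.45,.5,.55,.6):
    u=least_squares(lambda v:res2([v[0],v[1],v[2],t,v[3],v[4]]),[.7,.225,.12,.055,.045],loss="soft_l1"); P,f,l,d,piv=geo([*u.x[:3],t]); print(t,u.cost,u.x,piv+.155*d)
# pivot-height error z-shift of cameras
W0=[(K,Rm,o.copy()) for K,Rm,o in W]
for dz in(-.006,-.003,.003,.006):
    for i in range(3): W[i]=(W0[i][0],W0[i][1],W0[i][2]+[0,0,dz])
    u=least_squares(res2,[.7,.224,.12,.5,.055,.045],loss="soft_l1"); print(dz,u.cost,u.x)
E
```

```text
180 378 160
[0.7001 0.2255 0.1116 0.5824 0.0526 0.0484] 7.43127741634199
[-0.5004 -0.2878 -0.1025  0.3003 -0.0288 -0.9059 -0.278  -1.1825 -0.7469
  0.2108 -2.0837 -1.4192  0.3415 -1.7225  0.222   0.7936 -0.0376  0.7353
 -0.4278  0.9652  0.3689 -0.2517 -0.1376 -0.0823 -0.8512 -0.5533 -0.8373
  0.2111 -0.7457 -1.4494]
focus [0.5715 0.2111 0.1847]
[0.7014 0.2255 0.1105 0.616 ] 15.573723335751028
focus [0.5757 0.2116 0.1804]
180 378 160
0.4 37.14888900503825 [0.7032 0.2258 0.1195 0.0554 0.0554] [0.5614 0.2088 0.2096]
0.45 15.039411187740132 [0.7071 0.2261 0.1087 0.06   0.059 ] [0.5684 0.211  0.2026]
0.5 10.724279996147267 [0.7038 0.2258 0.1087 0.0565 0.0543] [0.5686 0.211  0.1957]
0.55 8.015468838861295 [0.7014 0.2256 0.1105 0.054  0.0506] [0.5701 0.211  0.189 ]
0.6 7.60917615598853 [0.6994 0.2254 0.1115 0.0519 0.0473] [0.5722 0.2112 0.1825]
-0.006 8.86884469153433 [0.7069 0.2262 0.1108 0.6098 0.0612 0.057 ]
-0.003 7.696482590480502 [0.7038 0.2259 0.1117 0.5942 0.0571 0.0529]
0.003 8.293703905439882 [0.6961 0.225  0.1109 0.5743 0.0478 0.0435]
0.006 10.280449788128008 [0.6919 0.2245 0.1106 0.5716 0.0427 0.0382]
```

The refined fit gives a tilt of about 0.57 and the focus at about (0.571, 0.211, 0.187). I'll shift forward 3 mm and down 7 mm.

>>> arm_command --series "1.5 0 3 0 255;1.5 1 4 0 255;0 0 0 0 255;0 0 0 0 255;0 0 0 0 255;0 0 0 0 255;0 0 0 0 255;0 0 0 0 255;0 0 0 0 255;0 0 0 0 255"

```text
time_s: 18.22
tool_pos: [0.5752, 0.2117, 0.1714]
tool_rot: [180.0, -0.0, 6.5]
force: [0.8, -0.8, -0.2]
grip_width: 0.0559
grasp_force: 25.0
```

```bash
python3 -c "
from cell import telemetry, env
o=telemetry.get_obs(); print(o['tool_pos'],abs(o['joint_velocities']).max(),o['grasp_force'])
print(env.sign_off())"
```

```text
[0.57521259 0.21173915 0.17136843] 0.15758044067558782 24.994175517658732
the job is handed in; nothing more can be done
None
```

The job is handed in at about 18 s: the used piston is held still by both skirts, crown up, at the camera's estimated focus. By my image fits it leans about 0.53 rad against a camera tilt of about 0.57 rad; the sign-off returned no verdict, so neither the fits nor the result is confirmed.

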